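Roll the vial onto the reading line and scan it

ROBOT

A 6-joint arm with a two-finger parallel gripper is mounted at the origin on the work surface. World frame = base frame: x ahead of the robot, y to its left, z up, the work surface at z = 0. Lengths are in m, angles in rad, forces in N, time in s.
With the tool pointing down it reaches from about 0.3 to 0.775 m from the base axis. Payload 14.6 kg.
Tool frame: the origin (TCP) lies midway between the tips of the shut fingers; the grasp point (between the pads) lies 19 mm behind it (bot.pinch_z is the distance from the TCP to the grasp point, in m); z points along the fingers, y is the line along which they close (so a half turn about z gives the same grasp; the last joint's range is limited). The gripper opens to 85 mm and grips with 20 to 120 N. Pads are 22 mm wide; open, the fingers measure 114 mm over their backs; the gripper's body (76 mm by 85 mm) begins 54 mm behind the grasp point. The pads swing forward as they close: fully open they stand 13 mm farther back than shut.
Start: joints at [1.11, 0.3, 1.521, -0, 1.321, -0.067], TCP at [0.211, 0.508, 0.231] pointing down, gripper open.
Joint ranges: [-3.03, 3.03], [-0.79, 2.21], [0.23, 2.52], [-1.04, 4.18], [0, 3.07], [-2.55, 2.55]. Speed limits (rad/s): [2.22, 2.22, 2.57, 3.14, 3.14, 3.14].

INTERFACE

Orientations are given as a rotation vector (axis times angle).
In Python, from plant import sensors, capture, get_calibration, workorder, bot gives the robot as it stands.
- The arm moves only by the shell command python3 -m jog 'ROWS' [FORCE]. ROWS is text: rows parted by semicolons, each of 7 numbers parted by spaces: the finger opening in mm, from 0 to 85.4, then the shift along the tool's x, y, z in mm, then the turn, a rotation vector about the tool's x, y, z in degrees. In form: grip tx ty tz rx ry rz; .... A call has 1 to 5 rows; each row is the pose to reach, as a shift and turn from the pose commanded when the call began, along the tool's axes at that moment; what a row does not reach only later rows make up. A row lasts 1/12 s, in which the tool goes at most 41.7 mm and 7.16 degrees, less where a joint would pass 70% of its speed; a pose out of reach is approached as far as the arm can. A call with a gripper value outside its range is refused whole. The fingers move at their own pace and stop on an object; FORCE is the grip in N (left out, the last holds). Time passes only in rows, so rows that repeat a pose let the fingers close. It gives the time, the measured TCP pose, the force, the opening and the grip force at its end, in the units of the state.
- sensors.read_state(): the state, without advancing time (a new reading comes with each control period).
- capture(name): name is "scene" or "top"; returns (picture, depth): 420x560x3 uint8, blue, green, red; 420x560 float32, m along the optical axis (not along the pixel's ray), 0 where there is no reading.
- get_calibration(name): a dict with "fovy" (degrees; the focal length in pixels is half the picture's height over the tangent of half this angle, whatever the lens; pixels are square), "cx", "cy" (the principal point, pixels), "world_to_cam" (4x4, takes a point from world to camera coordinates). Camera axes: x right, y down, z forward; pixel columns grow to the right and rows downward; lengths in m; the calibration is good to about 2 mm. A picture is of the moment at which its call begins. get_calibration takes no time and is no camera call.
- workorder.finish_job(): hands the job in; it is judged then, once.
The state is a dict: "clock": time; "joints": joint angles; "joint_velocities": joint speeds; "tau": joint torques, N m; "ee_pos": TCP position; "orientation": TCP orientation; "ft_force": force on the tool from outside, world axes, zero at the start; "wrist_torque": the same for the moment, N m; "gripper_width": finger opening in m; "grasp_force": force on a finger pad.
Only numpy, scipy, OpenCV 4.12 (cv2) and the standard library are available. Lean on these libraries where they do the work, as an engineer would, in place of code of your own. Each camera call takes 0.05 s, during which the arm holds its last target. There are 200 camera calls.

TASK

Book in the vial that lies on the white mat: push its top sideways with the fingertips so that it rolls over the mat (do not drag it along or pick it up) onto the printed black line, and leave it resting there squarely along the line, between the line's end ticks. Then press the round key on the reader's foot all the way down to scan it, and take the hand away. Leave the standing vial, the bottle and the flask where they are.

Things in the scene. Friction and masses are not known exactly. Their poses are not given: they have to be found in the camera images.
- station: Fixed reading station. Origin: bench level under the middle of the printed line; x along the line, y square to it, away from the reader, z up. Flat white mat, 3 mm thick, x -110 to 110, y -70 to 150 mm. On it the black line, 3 mm wide, at y = 0 from x = -85 to 85 mm, a 16 mm cross tick at each end. Beyond it the reader's white foot, 16 mm high, x -130 to 60, y -205 to -85 mm.
- reader_head (a point): Middle of the reader's tilted white head, 140 mm above the bench on a black post that rises from the foot at station x = 25, y = -192 mm. The head looks down at the line and fills station x -15 to 65, y -240 to -130 mm, height 90 to 190 mm. A thin black cable lies behind it.
- vial: Amber glass vial lying on the mat, 60 to 100 mm from the line on its +y side, within 0.2 rad of parallel; white label with black rings. Body 42 mm diameter, 52 mm long, then a narrower neck; 73 mm overall, 80 to 150 g. Origin: on its axis, mid-body, 24 mm above the bench; the glass's top is 45 mm above the bench. x runs along it to the cap; z is up at the start and turns as it rolls.
- vial_cap (a point): Middle of the end of the vial's aluminium cap (20 mm diameter), 47 mm from the vial's origin, towards station +x. The vial rolls on the mat without slipping and stops within a few mm when let go slowly. A fingertip resting on its top moves twice as far as the vial rolls and so runs ahead of it: expect several strokes. Two fingertips spread on its top can turn it.
- read_key (a joint): Travel of the reader's round grey key, straight down: 0 = up, 0.005 m = fully down. A spring returns it; fully down takes 5 N.
- read_key_top (a point): Middle of the key's flat top (28 mm diameter), on the robot's side end of the reader's foot, at station x = -85, y = -115 mm, 30 mm above the bench when up.
- spare_vial: A second vial of the same kind standing upright on the bench (42 mm diameter, 73 mm high), beyond the mat's far edge. Origin: centre of its underside. To be left alone.
- bottle: Green reagent bottle with white label and blue cap standing on the bench beyond the reader's foot, 54 mm diameter, 105 mm high. Origin: centre of its underside. To be left alone.
- flask: Clear culture flask with blue screw cap lying flat on the bench, 165 x 85 x 34 mm, cap towards its +x. Origin: under its middle, at bench level. To be left alone.

How it is judged:
On the way, in this order (a step that is already met when the one before it is completed fails the run):
1. the vial has rolled through more than a quarter turn on its way (angle between vial's own z axis and vertical above 1.6 rad), for 0.05 s.
2. the vial rests along the line (y of vial in the frame of station between -0.007 and 0.007 m and x of vial in the frame of station between -0.06 and 0.04 m and angle between the x axis of vial and the x axis of station, either way round below 0.14 rad and z of vial in the frame of station below 0.03 m and linear speed of vial below 0.01 m/s and angular speed of vial below 0.4 rad/s), for 0.3 s.
3. the key is pressed fully down with the vial on the line (value of joint read_key above 0.004 m and y of vial in the frame of station between -0.007 and 0.007 m and x of vial in the frame of station between -0.06 and 0.04 m and angle between the x axis of vial and the x axis of station, either way round below 0.14 rad and z of vial in the frame of station below 0.03 m), for 0.05 s.
At the end, for the whole second after the job is handed in: The vial rolled and rests along the line: mid-body within 7 mm of it, within 0.14 rad of parallel, mid-body at station x -60 to 40 mm (between the ticks). The key was then pressed at least 4 of its 5 mm and is up again. Standing vial, bottle and flask within 15 mm of their start (all of step 2 and value of joint read_key below 0.001 m and distance of each of spare_vial, bottle, flask from where it was at the start of the episode below 0.015 m); the robot touches nothing.
It fails at once if the vial is lifted or stood up (z of vial in the frame of station above 0.03 m).
It fails at once if the key is pressed before the vial lies on the line (value of joint read_key above 0.0025 m and not (y of vial in the frame of station between -0.007 and 0.007 m and x of vial in the frame of station between -0.06 and 0.04 m and angle between the x axis of vial and the x axis of station, either way round below 0.14 rad and z of vial in the frame of station below 0.03 m)).
It fails at once if the standing vial is disturbed (distance of spare_vial from where it was at the start of the episode above 0.015 m).
It fails at once if the bottle is disturbed (distance of bottle from where it was at the start of the episode above 0.015 m).
It fails at once if the flask is disturbed (distance of flask from where it was at the start of the episode above 0.015 m).
It also fails if it takes over 64 s, if anything falls off the work surface, if the arm or the gripper's body presses on something with over 40 N, if the wrist force passes 120 N, or if a joint passes its speed limit or range.

## Working session

There is one attempt and no reset: what is moved stays moved. The work goes in short steps, Python scripts to look and compute and a shell command to move; the robot and the scene stay as the last step left them, time stands still between calls to the robot, and variables do not carry over. Pictures are saved under pics/ and viewed, at most 10 in all, crops included, and the job is handed in when it is done.

```bash
mkdir -p pics; ls; python3 - <<'E'
from plant import sensors,capture,get_calibration
import cv2,numpy as np
for n in("scene","top"):
    p,d=capture(n);cv2.imwrite(f"pics/{n}0.png",p);np.save(f"{n}0.npy",d);c=get_calibration(n);print(n,c)
s=sensors.read_state();print(s["ee_pos"],s["orientation"],s["clock"],s["ft_force"])
E
```

```text
pics
scene {'fovy': 46.2946142485759, 'cx': 290.1836737817531, 'cy': 207.0090446102767, 'world_to_cam': array([[ 0.12354987,  0.99213477, -0.02010058, -0.14990837],
       [ 0.73095371, -0.10468745, -0.67434947, -0.34426685],
       [-0.67114983,  0.0686232 , -0.73813871,  1.36016491],
       [ 0.        ,  0.        ,  0.        ,  1.        ]])}
top {'fovy': 48.63631277916858, 'cx': 279.5634041327525, 'cy': 208.67662047622352, 'world_to_cam': array([[ 0.02471182, -0.99967646,  0.00602573,  0.0573524 ],
       [-0.98443059, -0.02538334, -0.17393132,  0.59272587],
       [ 0.17402799, -0.00163375, -0.98473935,  1.11353931],
       [ 0.        ,  0.        ,  0.        ,  1.        ]])}
[0.21095387 0.50769974 0.23077069] [-6.14564946e-01 -3.08063261e+00  1.63043091e-03] 0.1 [-0.18758459  0.36463301  0.04728697]
```

View pics/top0.png

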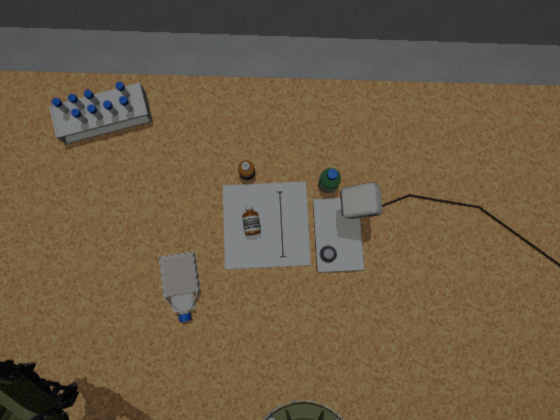

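View pics/scene0.png

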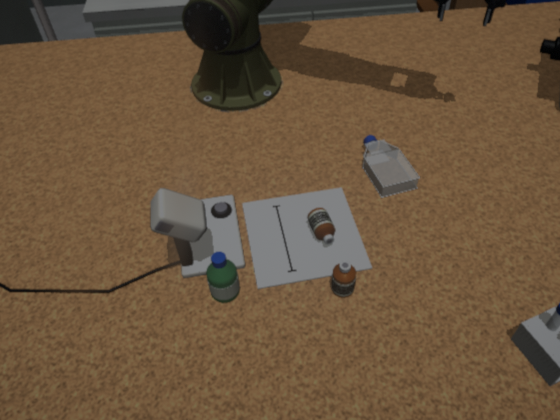

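The top view shows the line from (280,192) to (283,257), the lying vial's body at about (252,224) with its cap at (248,208), and the key at (328,254). The standing vial is at (247,170). Next I'll turn these into positions.

```bash
cat > h.py <<'E'
import numpy as np,cv2,os
from plant import sensors,capture,get_calibration
from scipy.spatial.transform import Rotation as R
def cloud(n):
    p,d=capture(n);c=get_calibration(n);f=p.shape[0]/2/np.tan(np.radians(c["fovy"]/2))
    v,u=np.mgrid[:p.shape[0],:p.shape[1]]
    X=np.stack([(u-c["cx"])/f*d,(v-c["cy"])/f*d,d],-1);T=c["world_to_cam"]
    return p,d,(X-T[:3,3])@T[:3,:3]
def onplane(n,uv,z):
    c=get_calibration(n);f=210/np.tan(np.radians(c["fovy"]/2));T=c["world_to_cam"]
    uv=np.asarray(uv,float);r=np.stack([(uv[:,0]-c["cx"])/f,(uv[:,1]-c["cy"])/f,np.ones(len(uv))],-1)@T[:3,:3]
    o=-T[:3,:3].T@T[:3,3];return o+r*((z-o[2])/r[:,2])[:,None]
def tost(W):
    S=np.load("st.npy");o,yaw=S[:2],S[2];c,s=np.cos(yaw),np.sin(yaw)
    W=np.atleast_2d(W);q=W[:,:2]-o;return np.c_[q@[c,s],q@[-s,c],W[:,2]]
def vial(n):  # station-frame estimate from depth of the glass
    p,d,W=cloud(n);S=tost(W.reshape(-1,3));m=(d.ravel()>0)&(abs(S[:,0])<105)&(S[:,1]>-60)&(S[:,1]<145)&(S[:,2]>.012)&(S[:,2]<.052)
    return p,S[m],np.flatnonzero(m)
E
python3 - <<'E'
from h import *
for n in("top","scene"):
    p,d,W=cloud(n);g=cv2.cvtColor(p,cv2.COLOR_BGR2GRAY);hsv=cv2.cvtColor(p,cv2.COLOR_BGR2HSV)
    box=(slice(180,270),slice(218,315)) if n=="top" else (slice(188,285),slice(240,370))
    m=np.zeros(g.shape,np.uint8);m[box]=((hsv[box][...,1]<50)&(g[box]>110))*255
    k,_=cv2.findContours(m,cv2.RETR_EXTERNAL,cv2.CHAIN_APPROX_NONE);k=max(k,key=cv2.contourArea)
    q=onplane(n,k[:,0,:],.003)[:,:2].astype(np.float32);r=cv2.minAreaRect(q*1000);print(n,"mat",r)
    # line: dark pixels between tick ends
    e=np.array([[280,192],[283,257]] if n=="top" else [[277,206],[293,271]],float)
    L=np.zeros(g.shape,np.uint8);cv2.line(L,*[tuple(map(int,x)) for x in e],255,9)
    wgt=np.where(L>0,np.clip(130-g.astype(float),0,None),0)
    ys,xs=np.nonzero(wgt>15);P=onplane(n,np.c_[xs,ys],.003);w=wgt[ys,xs]
    c=np.average(P[:,:2],axis=0,weights=w);_,_,V=np.linalg.svd((P[:,:2]-c)*np.sqrt(w)[:,None]);a=V[0]*np.sign(V[0,0]);t=(P[:,:2]-c)@a
    mid=c+a*(t.min()+t.max())/2;yaw=np.arctan2(a[1],a[0]);print("line mid",mid,"yaw",yaw,"len",np.ptp(t))
    if n=="top": np.save("st.npy",[*mid,yaw])
    print("mat z",np.median(W[box][m[box]>0][:,2]))
    _,S,i=vial(n);print("vial pts",len(S),"x",np.percentile(S[:,0],[0,3,50,97,100]),"y",np.percentile(S[:,1],[0,3,50,97,100]),"z",np.percentile(S[:,2],[50,95,100]))
    print("px u",np.ptp(i%560),i.min()//560,i.max()//560)
    o=S[S[:,2]>.03];V=np.linalg.svd(o[:,:2]-o[:,:2].mean(0))[2][0];print("axis yaw",np.arctan(V[1]/V[0]),o.mean(0),np.median(o,0))
E
```

```text
top mat ((557.893798828125, 107.24138641357422), (219.65484619140625, 219.83985900878906), 4.186958312988281)
line mid [0.56063009 0.06762804] yaw 0.07293347007674614 len 0.173625406703038
mat z 0.0020020731460988032
vial pts 6495 x [-0.48091838 -0.46623262 -0.07361913  0.33360119  0.38641734] y [-0.60817865 -0.19271104  0.06056049  0.53238781  0.58161452] z [0.02687162 0.05085051 0.05199995]
px u 466 82 419
axis yaw 0.5204682350746831 [-0.00200377  0.27143084  0.03867364] [-0.08711639  0.264064    0.0352181 ]
scene mat ((560.3719482421875, 106.91603088378906), (219.58677673339844, 220.13677978515625), 4.14708948135376)
line mid [0.56320553 0.06700299] yaw 0.07461178582251365 len 0.17605810668253496
mat z 0.0011172135521955017
vial pts 8776 x [-0.61021201 -0.52359966 -0.02983673  0.36465846  0.38741371] y [-0.22090506 -0.18137236  0.05612049  0.35613446  0.82458197] z [0.02811203 0.05038153 0.05199841]
px u 387 56 383
axis yaw 0.377674506383711 [-0.0382694   0.16578882  0.03837214] [-0.0706629   0.23641771  0.03558901]
```

```bash
sed -i 's/<105)/<.105)/;s/>-60)/>-.06)/;s/<145)/<.145)/' h.py
cat >> h.py <<'E'
LINE={"top":[.5606,.0676,.0733],"scene":[.5632,.0670,.0733],"avg":[.5619,.0673,.0733]}
def find(n,xr=.1):
    np.save("st.npy",LINE[n]);p,S,i=vial(n);S=S[(abs(S[:,0])<xr)]
    b=S[S[:,2]>.030]
    t=S[S[:,2]>np.percentile(S[:,2],99)-.006]
    r=cv2.minAreaRect((b[:,:2]*1000).astype(np.float32))
    V=np.linalg.svd(t[:,:2]-t[:,:2].mean(0))[2][0]
    print(n,len(b),"rect",np.round(r[0],1),np.round(r[1],1),round(r[2],1),"top mean",np.round(t.mean(0)*1000,1),"axis",round(float(np.arctan(V[1]/V[0])),3),"x",np.round(np.percentile(S[:,0],[0,100])*1000),"y",np.round(np.percentile(S[:,1],[0,100])*1000),"zmax",S[:,2].max())
    return p,S
E
python3 - <<'E'
from h import *
I=[]
for n in("top","scene"):
    p,S=find(n); c=p[150:280,210:370] if n=="top" else p[160:310,160:380]
    I.append(cv2.resize(c,(580,471) if n=="top" else (690,471),interpolation=3))
im=np.hstack(I);im=cv2.resize(im,(800,int(im.shape[0]*800/im.shape[1])));cv2.imwrite("pics/a.png",im)
# calibration cross-check of TCP orientation relative to station
s=sensors.read_state();print(np.round(R.from_rotvec(s["orientation"]).as_matrix(),3))
np.save("st.npy",LINE["avg"]);print(tost(s["ee_pos"])*1000)
E
```

```text
top 367 rect [10.9 77.3] [73.8 39.8] 4.7 top mean [ 1.4 76.7 44.5] axis 0.111 x [-27.  48.] y [54. 99.] zmax 0.04924682701517139
scene 516 rect [12.1 76.6] [76.2 40.8] 3.1 top mean [ 3.7 76.4 42. ] axis 0.113 x [-26.  50.] y [ 54. 100.] zmax 0.04637559151444669
[[-0.923  0.384 -0.   ]
 [ 0.384  0.923 -0.   ]
 [ 0.    -0.    -1.   ]]
[[-317.6819374   465.0962209   231.20482025]]
```

View pics/a.png

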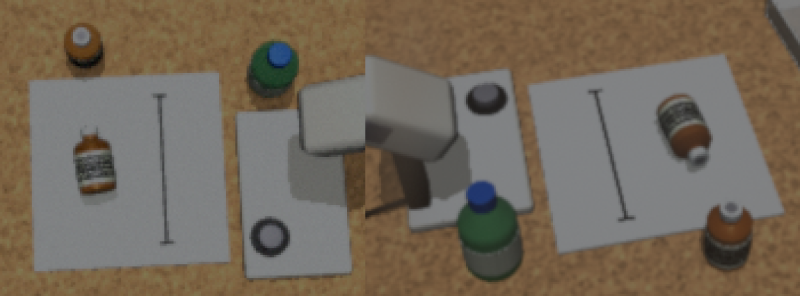

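The left crop shows the vial parallel to the line to within about 0.11 rad, cap end away from the line. Its mid-body is near station (0, 76) mm. Next I'll move above it with the fingers along its axis.

```bash
cat > go.py <<'E'
import sys
from h import *
# station target x y z(mm), yaw of tool y axis rel. to station x (rad) -> tool shift mm, turn about tool z deg
x,y,z,yaw=map(float,sys.argv[1:5]);o=LINE["avg"];a=o[2]
t=np.array([o[0],o[1],0])+np.r_[R.from_euler("z",a).apply([x,y,0])[:2],z]/1000
if len(sys.argv)<6: t[2]=z/1000
else: t[2]=z/1000
s=sensors.read_state();M=R.from_rotvec(s["orientation"]);G=R.from_matrix(np.c_[[-np.sin(a+yaw),np.cos(a+yaw),0],[np.cos(a+yaw),np.sin(a+yaw),0],[0,0,-1]])
t=np.array([o[0]+(x*np.cos(a)-y*np.sin(a))/1000,o[1]+(x*np.sin(a)+y*np.cos(a))/1000,z/1000])
np.save("st.npy",o)
print("shift",np.round(M.inv().apply(t-s["ee_pos"])*1000,1),"turn",np.round(np.degrees((M.inv()*G).as_rotvec()),1),"now st",np.round(tost(s["ee_pos"])*1000,1),"F",np.round(s["ft_force"],1),"w",round(s["gripper_width"]*1000,1),"t",s["clock"])
E
sed -i '/^t=np.array(\[o\[0\],o\[1\],0\])/d;/^if len/d;/^else/d' go.py
python3 go.py 0 78 120 0.11
```

```text
shift [-458.  -202.6  111.2] turn [-0.   0.  56.9] now st [[-317.7  465.1  231.2]] F [-0.4 -0.2 -0.3] w 85.1 t 0.4
```

```bash
python3 -m jog '20 -458 -203 20 0 0 57;20 -458 -203 20 0 0 57;20 -458 -203 20 0 0 57;20 -458 -203 20 0 0 57;20 -458 -203 20 0 0 57'; python3 go.py 0 78 120 0.11
```

```text
clock: 0.82
ee_pos: [0.3553, 0.3554, 0.2231]
orientation: [1.54, 2.738, 0.001]
ft_force: [1.3, 0.8, 0.2]
gripper_width: 0.0258
grasp_force: 0.0
shift [-284.    62.3  103.1] turn [ 0.  -0.  20.8] now st [[-184.9  302.4  223.1]] F [1.3 0.8 0.2] w 25.8 t 0.8167
```

```bash
python3 -m jog '20 -284 62 103 0 0 21;20 -284 62 103 0 0 21;20 -284 62 103 0 0 21;20 -284 62 103 0 0 21;20 -284 62 103 0 0 21'; python3 go.py 0 78 75 0.11
```

```text
clock: 1.23
ee_pos: [0.4918, 0.2139, 0.1529]
orientation: [2.007, 2.417, 0.001]
ft_force: [0.5, 0.3, -0.1]
gripper_width: 0.0198
grasp_force: 0.0
shift [-79.5  50.7  77.9] turn [ 0.  -0.   0.1] now st [[-59.2 151.3 152.9]] F [ 0.5  0.3 -0.1] w 19.8 t 1.2333
```

```bash
python3 -m jog '20 -72 51 78 0 0 0;20 -72 51 78 0 0 0;20 -72 51 78 0 0 0;20 -72 51 78 0 0 0;20 -72 51 78 0 0 0'; python3 go.py -1 84 52 0.11
```

```text
clock: 1.65
ee_pos: [0.554, 0.1532, 0.0739]
orientation: [-2.007, -2.414, 0.003]
ft_force: [0.2, 0.0, 0.9]
gripper_width: 0.0198
grasp_force: 0.0
shift [-2.3  0.4 21.9] turn [-0.2  0.   0. ] now st [[-1.6 86.2 73.9]] F [0.2 0.  0.9] w 19.8 t 1.65
```

```bash
python3 -m jog '20 -2 0 22 0 0 0;20 -2 0 22 0 0 0;20 -2 0 23 0 0 0;20 -2 0 23 0 0 0;20 -2 0 24 0 0 0'|sed -n 2,4p; python3 -m jog '20 0 0 1 0 0 0;20 0 0 1 0 0 0;20 0 0 2 0 0 0;20 0 0 2 0 0 0'|sed -n 2,4p;python3 -m jog '20 0 0 1 0 0 0;20 0 0 1 0 0 0'|sed -n 2,4p
```

```text
ee_pos: [0.5549, 0.1529, 0.0529]
orientation: [2.005, 2.417, 0.003]
ft_force: [0.4, 0.1, -0.1]
ee_pos: [0.5544, 0.1523, 0.0494]
orientation: [2.006, 2.418, 0.0]
ft_force: [-0.0, -0.4, -0.4]
ee_pos: [0.5544, 0.1522, 0.0482]
orientation: [-2.006, -2.417, 0.0]
ft_force: [-0.2, 0.8, -0.3]
```

```bash
for i in 1 2 3; do echo; done >/dev/null; python3 -m jog '20 0 0 1 0 0 0;20 0 0 1 0 0 0'|sed -n '2p;4p';python3 -m jog '20 0 0 1 0 0 0;20 0 0 1 0 0 0'|sed -n '2p;4p';python3 -m jog '20 0 0 1 0 0 0;20 0 0 1 0 0 0'|sed -n '2p;4p'
```

```text
ee_pos: [0.5544, 0.1522, 0.0472]
ft_force: [0.1, -1.0, -0.3]
ee_pos: [0.5544, 0.1522, 0.0462]
ft_force: [-0.6, 0.2, 0.4]
ee_pos: [0.5544, 0.1522, 0.0452]
ft_force: [-0.3, -0.8, -0.3]
```

```bash
python3 -m jog '20 0 0 1 0 0 0;20 0 0 1 0 0 0'|sed -n '2p;4p';python3 -m jog '20 0 0 0.7 0 0 0;20 0 0 0.7 0 0 0'|sed -n '2p;4p'
```

```text
ee_pos: [0.5546, 0.1523, 0.0449]
ft_force: [-3.3, 0.4, 6.9]
ee_pos: [0.5548, 0.1524, 0.0448]
ft_force: [-4.4, -1.3, 11.8]
```

```bash
python3 -m jog '20 -3 0 0 0 0 0;20 -6 0 0 0 0 1;20 -9 0 0 0 0 2;20 -12 0 0 0 0 3;20 -15 0 0 0 0 3'|sed -n '2p;4p';python3 -m jog '20 -3 0 0 0 0 0;20 -6 0 0 0 0 0;20 -8 0 0 0 0 1;20 -10 0 0 0 0 1;20 -10 0 0 0 0 1'|sed -n '1,2p;4p'; python3 - <<'E'
from h import *
I=[]
for n in("top","scene"):
    p,S=find(n); c=p[150:280,210:370] if n=="top" else p[160:310,160:380]
    I.append(cv2.resize(c,(580,471) if n=="top" else (690,471),interpolation=3))
im=np.hstack(I);im=cv2.resize(im,(800,int(im.shape[0]*800/im.shape[1])));cv2.imwrite("pics/b.png",im)
E
```

```text
ee_pos: [0.5579, 0.1376, 0.045]
ft_force: [-3.1, 0.7, 11.7]
clock: 4.23
ee_pos: [0.5593, 0.1275, 0.045]
ft_force: [-1.8, -0.6, 11.4]Traceback (most recent call last):
  File "<stdin>", line 4, in <module>
  File "h.py", line 23, in find
    t=S[S[:,2]>np.percentile(S[:,2],99)-.006]
               ~~~~~~~~~~~~~^^^^^^^^^^^
    return _quantile_unchecked(
        a, q, axis, out, overwrite_input, method, keepdims, weights)
    return _ureduce(a,
                    func=_quantile_ureduce_func,
    ...<5 lines>...
                    overwrite_input=overwrite_input,
                    method=method)
    r = func(a, **kwargs)
    result = _quantile(arr,
                       quantiles=q,
    ...<2 lines>...
                       out=out,
                       weights=wgt)
    slices_having_nans = np.isnan(arr[-1, ...])
                                  ~~~^^^^^^^^^
IndexError: index -1 is out of bounds for axis 0 with size 0
```

```bash
python3 -m jog '20 0 0 -15 0 0 0;20 0 0 -40 0 0 0;20 40 0 -50 0 0 0;20 80 0 -50 0 0 0;20 80 0 -50 0 0 0'|sed -n '1,2p;4p'; python3 - <<'E'
from h import *
p,S=find("scene");cv2.imwrite("pics/b.png",np.hstack([cv2.resize(p[150:310,200:400],(800,640))]) [:600])
try: find("top")
except Exception as e: print("no top")
E
python3 go.py 0 78 60 0.11
```

```text
clock: 4.7
ee_pos: [0.5487, 0.2123, 0.0947]
ft_force: [0.0, 0.2, -1.1]
scene 516 rect [12.8 64.6] [73.8 39.2] 3.5 top mean [ 6.4 63.9 41.9] axis 0.064 x [-25.  51.] y [42. 85.] zmax 0.04576299416658257
top 360 rect [12.1 65.3] [72.8 39.4] 6.1 top mean [ 2.8 63.7 43.8] axis 0.07 x [-25.  49.] y [42. 86.] zmax 0.04964249500004031
shift [-63.5  -0.2  33.6] turn [-0.   0.  -3.7] now st [[ -2.6 141.5  93.6]] F [ 0.3 -0.8  0.4] w 19.7 t 4.8
```

View pics/b.png

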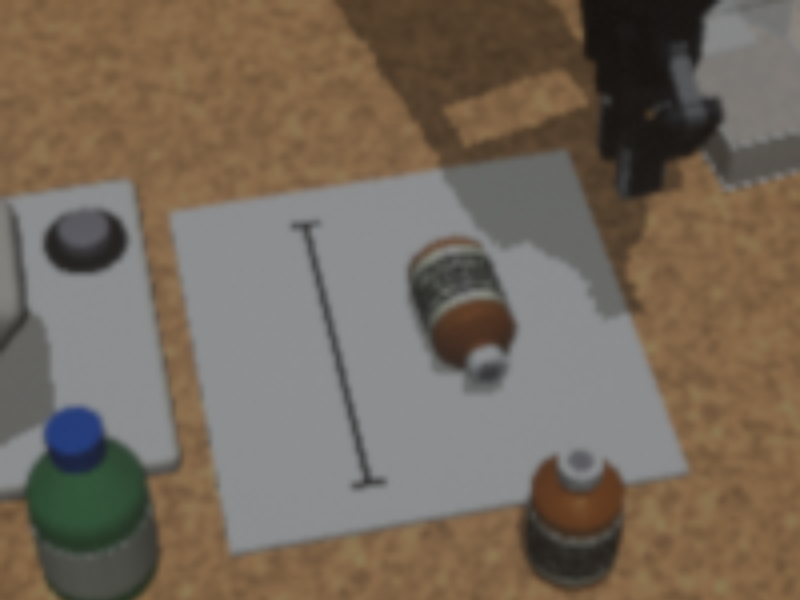

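The vial has rolled 12 mm and its angle is down to 0.07 rad. Body is at crop (455,295), the line runs from (305,225) to (368,483). The next strokes can follow the same pattern.

```bash
python3 go.py 1 72 52 0.07
```

```text
shift [-69.6   0.5  41.6] turn [-0.   0.  -1.4] now st [[ -2.6 141.5  93.6]] F [ 0.3 -0.8  0.4] w 19.7 t 4.8
```

```bash
python3 -m jog '20 -35 0 20 0 0 -1;20 -69 0 30 0 0 -1;20 -69 0 40 0 0 -1;20 -69 0 40 0 0 -1'|sed -n '1,2p;4p';python3 go.py 1 72 43.3 0.07
```

```text
clock: 5.13
ee_pos: [0.5565, 0.136, 0.0516]
ft_force: [-0.5, -0.7, -0.2]
shift [3.  1.5 8.3] turn [-0.2  0.  -0.8] now st [[-0.3 68.9 51.6]] F [-0.5 -0.7 -0.2] w 20.0 t 5.1333
```

```bash
python3 -m jog '20 3 1 4 0 0 0;20 3 1 6 0 0 0;20 3 1 7 0 0 0;20 3 1 8 0 0 0;20 3 1 8 0 0 0'|sed -n '1,2p;4p';python3 go.py 1 72 43.3 0.07
```

```text
clock: 5.55
ee_pos: [0.5578, 0.1421, 0.0458]
ft_force: [0.3, 0.5, -0.2]
shift [-2.9 -0.6  2.5] turn [ 0.   0.  -0.5] now st [[ 1.4 74.9 45.8]] F [ 0.3  0.5 -0.2] w 20.4 t 5.55
```

```bash
python3 -m jog '20 -4 0 0 0 0 0;20 -4 0 0 0 0 0;20 -4 0 1 0 0 0;20 -4 0 2 0 0 0;20 -4 0 2 0 0 0'|sed -n '1,2p;4p'
```

```text
clock: 5.97
ee_pos: [0.5589, 0.1377, 0.045]
ft_force: [-4.6, -0.7, 12.8]
```

```bash
python3 -m jog '20 -3 0 0 0 0 0;20 -6 0 0 0 0 1;20 -9 0 0 0 0 2;20 -12 0 0 0 0 3;20 -15 0 0 0 0 3'|sed -n '2p;4p';python3 -m jog '20 -4 0 0 0 0 0;20 -8 0 0 0 0 0;20 -11 0 0 0 0 0;20 -13 0 0 0 0 0;20 -13 0 0 0 0 0'|sed -n '1,2p;4p'; python3 -m jog '20 0 0 -4 0 0 0;20 0 0 -8 0 0 0;20 7 0 -8 0 0 -1;20 14 0 -8 0 0 -2;20 14 0 -8 0 0 -2'|sed -n '1,2p;4p';  python3 go.py 1 57 43.3 0.04
```

```text
ee_pos: [0.5611, 0.1228, 0.045]
ft_force: [-2.6, 0.0, 11.9]
clock: 6.8
ee_pos: [0.5623, 0.1096, 0.0449]
ft_force: [-0.2, 0.0, 9.9]
clock: 7.22
ee_pos: [0.56, 0.1252, 0.0515]
ft_force: [0.6, 0.2, -0.5]
shift [-0.8 -1.4  8.2] turn [-0.  -0.   0.3] now st [[ 2.4 57.9 51.5]] F [ 0.6  0.2 -0.5] w 20.1 t 7.2167
```

```bash
python3 -m jog '20 -1 0 3 0 0 0;20 -1 0 5 0 0 0;20 -1 0 7 0 0 0;20 -1 0 8 0 0 0;20 -1 0 8 0 0 0'|sed -n '2p;4p';python3 -m jog '20 -3 0 0 0 0 0;20 -6 0 0 0 0 1;20 -9 0 0 0 0 2;20 -12 0 0 0 0 2;20 -15 0 0 0 0 2'|sed -n '2p;4p';python3 -m jog '20 -4 0 0 0 0 0;20 -8 0 0 0 0 0;20 -11 0 0 0 0 0;20 -13 0 0 0 0 0;20 -13 0 0 0 0 0'|sed -n '1,2p;4p'; python3 -m jog '20 0 0 -15 0 0 0;20 0 0 -40 0 0 0;20 40 0 -50 0 0 -1;20 90 0 -50 0 0 -1;20 90 0 -50 0 0 -1'|sed -n '1,2p;4p'; python3 - <<'E'
from h import *
find("scene");find("top")
E
python3 go.py 1 43 52 0.02
```

```text
ee_pos: [0.5606, 0.1227, 0.0449]
ft_force: [-8.1, -1.0, 17.8]
ee_pos: [0.5626, 0.1077, 0.0449]
ft_force: [-5.8, -0.2, 16.7]
clock: 8.47
ee_pos: [0.5635, 0.0944, 0.0447]
ft_force: [-6.2, -0.7, 14.8]
clock: 8.88
ee_pos: [0.5556, 0.1889, 0.0944]
ft_force: [0.3, -0.1, -0.6]
scene 519 rect [14.3 35.6] [40.7 74.4] 88.1 top mean [ 7.5 35.9 42.2] axis -0.032 x [-23.  53.] y [14. 56.] zmax 0.04612137296279674
top 376 rect [14.  35.2] [40.7 73. ] 87.7 top mean [ 5.9 35.6 43.6] axis -0.056 x [-23.  52.] y [15. 57.] zmax 0.04869690332726376
shift [-76.1  -3.4  41.3] turn [-0.   0.   0.4] now st [[  2.3 119.1  93.3]] F [-0.4 -0.5 -0.2] w 19.7 t 8.9833
```

```bash
python3 -m jog '20 -38 -1 20 0 0 3;20 -75 -2 30 0 0 3;20 -75 -2 40 0 0 3;20 -75 -2 40 0 0 3;20 -75 -2 40 0 0 3'|sed -n '1,2p;4p';python3 go.py 2 42.5 43.3 -0.04
```

```text
clock: 9.4
ee_pos: [0.5611, 0.1089, 0.0533]
ft_force: [0.3, 0.0, 1.0]
shift [ 0.9 -0.3 10. ] turn [-0.1  0.   0.6] now st [[ 2.3 41.6 53.3]] F [0.3 0.  1. ] w 20.1 t 9.4
```

```bash
python3 -m jog '20 0 0 4 0 0 0;20 0 0 7 0 0 0;20 0 0 9 0 0 0;20 0 0 10 0 0 0;20 0 0 10 0 0 0'|sed -n '2p;4p';python3 -m jog '20 -3 0 0 0 0 0;20 -6 0 0 0 0 -1;20 -9 0 0 0 0 -2;20 -12 0 0 0 0 -2;20 -15 0 0 0 0 -2'|sed -n '2p;4p';python3 -m jog '20 -4 0 0 0 0 0;20 -7 0 0 0 0 0;20 -10 0 0 0 0 0;20 -11 0 0 0 0 0;20 -11 0 0 0 0 0'|sed -n '1,2p;4p'; python3 -m jog '20 0 0 -4 0 0 0;20 0 0 -8 0 0 0;20 7 0 -8 0 0 1;20 13 0 -8 0 0 1;20 13 0 -8 0 0 1'|sed -n '1,2p;4p';  python3 go.py 3 29.5 43.3 -0.025
```

```text
ee_pos: [0.5617, 0.1105, 0.0449]
ft_force: [-5.5, 0.3, 11.4]
ee_pos: [0.5629, 0.0953, 0.045]
ft_force: [0.1, 0.6, 8.7]
clock: 10.65
ee_pos: [0.5639, 0.0842, 0.045]
ft_force: [0.7, -0.5, 9.4]
clock: 11.07
ee_pos: [0.5616, 0.0979, 0.0518]
ft_force: [-0.2, 0.2, 0.3]
shift [-1.1  1.   8.5] turn [-0.  -0.   0.9] now st [[ 2.  30.6 51.8]] F [-0.2  0.2  0.3] w 20.1 t 11.0667
```

```bash
python3 -m jog '20 -1 1 3 0 0 0;20 -1 1 5 0 0 0;20 -1 1 7 0 0 0;20 -1 1 8 0 0 0;20 -1 1 8 0 0 0'|sed -n '2p;4p';python3 -m jog '20 -3 0 0 0 0 0;20 -6 0 0 0 0 -1;20 -9 0 0 0 0 -1;20 -12 0 0 0 0 -1;20 -15 0 0 0 0 -1'|sed -n '2p;4p';python3 -m jog '20 -4 0 0 0 0 0;20 -7 0 0 0 0 0;20 -10 0 0 0 0 0;20 -11 0 0 0 0 0;20 -11 0 0 0 0 0'|sed -n '1,2p;4p'; python3 -m jog '20 0 0 -15 0 0 0;20 0 0 -40 0 0 0;20 40 0 -50 0 0 0;20 90 0 -50 0 0 0;20 90 0 -50 0 0 0'|sed -n '1,2p;4p'; python3 - <<'E'
from h import *
find("scene");find("top")
E
python3 go.py 3 16 52 -0.02
```

```text
ee_pos: [0.5632, 0.0957, 0.0449]
ft_force: [-6.5, -0.6, 16.0]
ee_pos: [0.5647, 0.0806, 0.0449]
ft_force: [-1.1, -0.1, 12.8]
clock: 12.32
ee_pos: [0.5659, 0.0695, 0.0449]
ft_force: [0.2, -0.0, 12.1]
clock: 12.73
ee_pos: [0.5571, 0.1638, 0.0944]
ft_force: [-0.9, -0.3, -0.7]
scene 527 rect [15.3  9.6] [75.1 40.2] 3.3 top mean [ 8.7  9.3 42.2] axis 0.044 x [-22.  53.] y [-12.  31.] zmax 0.046939774211932364
top 364 rect [15.3 10. ] [73.8 40.2] 2.6 top mean [ 5.8  9.2 44.5] axis -0.053 x [-22.  52.] y [-12.  31.] zmax 0.050931488032729726
shift [-78.1   0.2  41.4] turn [-0.  -0.   1.7] now st [[ 2.  94.1 93.4]] F [ 0.4 -0.4 -0.1] w 20.0 t 12.8333
```

```bash
python3 -m jog '20 -40 0 20 0 0 1;20 -78 0 30 0 0 1;20 -78 0 40 0 0 1;20 -78 0 40 0 0 1;20 -78 0 40 0 0 1'|sed -n '1,2p;4p';python3 go.py 3 15 43.3 0
```

```text
clock: 13.25
ee_pos: [0.5636, 0.081, 0.0533]
ft_force: [0.4, 0.4, 0.3]
shift [ 1.4  0.3 10. ] turn [-0.1 -0.  -0.7] now st [[ 2.7 13.6 53.3]] F [0.4 0.4 0.3] w 20.0 t 13.25
```

Final stroke of 19 mm, ending slowly, then lift straight up and look.

```bash
python3 -m jog '20 0 0 4 0 0 -0.5;20 0 0 7 0 0 -0.5;20 0 0 9 0 0 -0.5;20 0 0 10 0 0 -0.5;20 0 0 10 0 0 -0.5'|sed -n '2p;4p';python3 -m jog '20 -3 0 0 0 0 0;20 -6 0 0 0 0 0;20 -9 0 0 0 0 0;20 -11 0 0 0 0 0;20 -13 0 0 0 0 0'|sed -n '2p;4p';python3 -m jog '20 -2 0 0 0 0 0;20 -4 0 0 0 0 0;20 -5 0 0 0 0 0;20 -6 0 0 0 0 0;20 -6 0 0 0 0 0'|sed -n '1,2p;4p'; python3 -m jog '20 0 0 -10 0 0 0;20 0 0 -40 0 0 0;20 40 0 -50 0 0 0;20 90 0 -50 0 0 0;20 90 0 -50 0 0 0'|sed -n '1,2p;4p'; python3 - <<'E'
from h import *
p,_=find("scene");q,_=find("top");a=cv2.resize(p[160:310,200:380],(400,333),interpolation=3);b=cv2.resize(q[170:280,210:342],(400,333),interpolation=3);cv2.imwrite("pics/c.png",np.hstack([a,b]))
E
python3 go.py -85 -115 120 0
```

```text
ee_pos: [0.5641, 0.0825, 0.0449]
ft_force: [-5.4, -0.7, 12.2]
ee_pos: [0.5654, 0.0694, 0.045]
ft_force: [-2.2, -0.5, 10.7]
clock: 14.5
ee_pos: [0.566, 0.0634, 0.045]
ft_force: [-0.8, -0.9, 10.2]
clock: 14.92
ee_pos: [0.5583, 0.1576, 0.0953]
ft_force: [-0.5, 0.1, -0.5]
scene 529 rect [16.1  0.4] [73.8 39.8] 2.7 top mean [ 8.5 -0.3 42. ] axis 0.062 x [-21.  54.] y [-22.  22.] zmax 0.045932763378195234
top 374 rect [15.3  0.5] [72.1 39.9] 3.0 top mean [ 5.7  0.4 44.2] axis 0.042 x [-21.  52.] y [-21.  21.] zmax 0.049750712170862056
shift [-202.5  -88.2  -25.9] turn [ 0.  -0.   0.1] now st [[ 2.7 87.7 94.2]] F [-0.6  0.   0.9] w 19.9 t 15.0167
```

View pics/c.png

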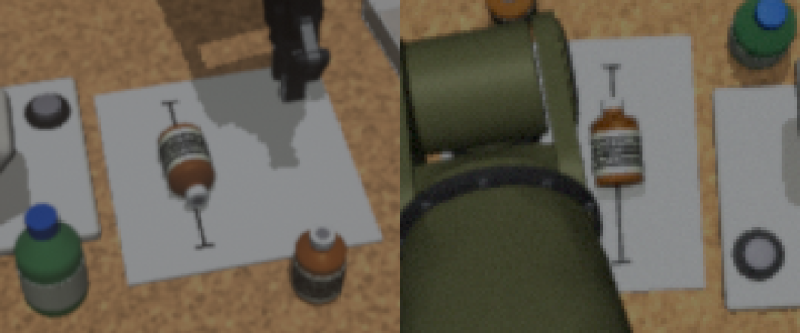

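The vial lies on the line: body at about (617,155) in the right half, y ≈ 0, angle ≈ 0.05 rad. Next is the key, pressed with shut fingers.

```bash
python3 -m jog '0 -30 -30 -26 0 0 0;0 -60 -88 -26 0 0 0;0 -100 -88 -26 0 0 0;0 -140 -88 -26 0 0 0;0 -180 -88 -26 0 0 0' 20|sed -n '1,2p;4,5p';python3 go.py -85 -115 70 0
```

```text
clock: 15.43
ee_pos: [0.4819, -0.0207, 0.1203]
ft_force: [1.1, -0.3, -0.4]
gripper_width: 0.0001
shift [-33.1   1.2  50.3] turn [ 0.  0. -0.] now st [[-86.2 -81.9 120.3]] F [ 1.1 -0.3 -0.4] w 0.1 t 15.4333
```

```bash
python3 -m jog '0 -30 1 20 0 0 0;0 -30 1 50 0 0 0;0 -30 1 70 0 0 0;0 -30 1 80 0 0 0;0 -30 1 80 0 0 0'|sed -n '1,2p;4,5p';python3 go.py -85 -115 31 0
```

```text
clock: 15.85
ee_pos: [0.4854, -0.049, 0.038]
ft_force: [-0.3, 0.3, 0.4]
gripper_width: -0.0002
shift [-4.6 -0.1  7. ] turn [-0.2 -0.  -0.1] now st [[ -84.8 -110.4   38. ]] F [-0.3  0.3  0.4] w -0.2 t 15.85
```

```bash
python3 -m jog '0 -4 0 3 0 0 0;0 -4 0 5 0 0 0;0 -4 0 7 0 0 0;0 -4 0 9 0 0 0;0 -4 0 9 0 0 0'|sed -n '2p;4,5p';python3 -m jog '0 0 0 1 0 0 0;0 0 0 2 0 0 0;0 0 0 3 0 0 0;0 0 0 3 0 0 0'|sed -n '2p;4,5p';python3 go.py -85 -115 24 0
```

```text
ee_pos: [0.4869, -0.0525, 0.0308]
ft_force: [-0.4, -0.6, -0.2]
gripper_width: -0.0001
ee_pos: [0.487, -0.0525, 0.0277]
ft_force: [-0.3, 1.0, 2.4]
gripper_width: 0.0003
shift [-1.  -1.5  3.7] turn [ 0.   0.  -0.1] now st [[ -83.5 -114.    27.7]] F [-0.3  1.   2.4] w 0.3 t 16.6
```

Contact and springing as expected; now press fully down.

```bash
python3 -m jog '0 0 0 1 0 0 0;0 0 0 2 0 0 0;0 0 0 3 0 0 0;0 0 0 4 0 0 0;0 0 0 4 0 0 0'|sed -n '2p;4,5p'
```

```text
ee_pos: [0.487, -0.0526, 0.024]
ft_force: [-1.6, 0.9, 8.2]
gripper_width: -0.0002
```

```bash
python3 -m jog '0 0 0 -10 0 0 0;0 0 0 -40 0 0 0;0 0 0 -80 0 0 0;0 0 0 -110 0 0 0;0 0 0 -110 0 0 0'|sed -n '2p;4,5p'; python3 -m jog '0 40 0 -20 0 0 0;0 40 0 -20 0 0 0;0 40 0 -20 0 0 0'|sed -n '1,2p;4p'; python3 - <<'E'
from h import *
for n in("scene","top"):
    p,_=find(n)
    if n=="scene":cv2.imwrite("pics/d.png",cv2.resize(p[140:320,150:390],(640,480),interpolation=3))
E
```

```text
ee_pos: [0.489, -0.0531, 0.1396]
ft_force: [1.7, 0.0, 0.8]
gripper_width: 0.0003
clock: 17.68
ee_pos: [0.484, -0.0117, 0.1545]
ft_force: [-0.6, -0.0, 0.6]
scene 530 rect [15.8  0.3] [75.8 40.2] 1.3 top mean [ 8.9  0.2 42. ] axis 0.047 x [-22.  55.] y [-22.  22.] zmax 0.04652835322909356
top 368 rect [14.9 -0.6] [40.7 73.3] 87.4 top mean [ 5.5  0.4 44. ] axis 0.039 x [-21.  52.] y [-21.  21.] zmax 0.04920850675735338
```

View pics/d.png

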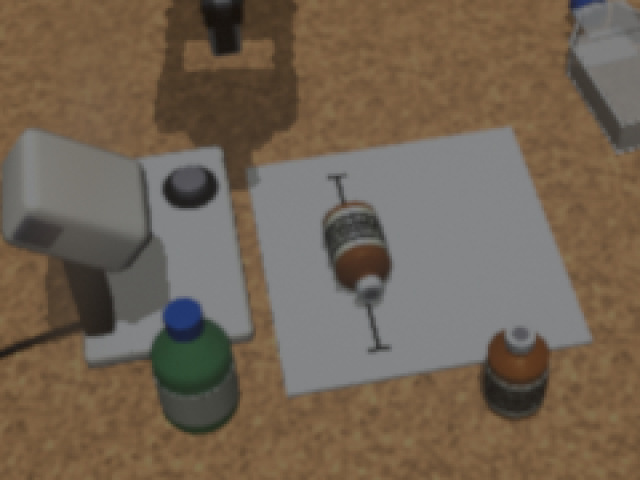

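The vial rests along the line (body about (355,245)), the key at (190,182) is up again, and the hand is clear at (222,25).

```bash
python3 -c "
from plant import workorder
print(workorder.finish_job())"
```

```text
the job is handed in; nothing more can be done
None
```

The vial was rolled onto the line and rests within about 1 mm of it at roughly 0.04 rad, the key was pressed fully down (8 N) and came back up, the hand is clear, and the job is handed in (no verdict was returned).

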